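Find the rocking cover of the egg sample block and hold it home

ROBOT

A 6-joint arm with a two-finger parallel gripper is mounted at the origin on a cart in front of the work surface, level with it; the furniture and walls round the work are solid. World frame = base frame: x ahead of the robot, y to its left, z up, the work surface at z = 0. Lengths are in m, angles in rad, forces in N, time in s.
With the tool pointing down it reaches from about 0.4 to 0.825 m from the base axis. Payload 7 kg.
Tool frame: the origin (TCP) lies midway between the tips of the shut fingers; the grasp point (between the pads) lies 19 mm behind it; y points along the fingers, z is the direction in which the jaws open and shut, and the axes are right-handed (so a half turn about y gives the same grasp; the last joint's range is limited). The gripper opens to 88 mm and grips with 3 to 60 N. Pads are 19 mm wide; open, the fingers measure 130 mm over their backs; the gripper's body (78 mm by 193 mm) begins 47 mm behind the grasp point.
Start: joints at [1.497, 0.359, 0.012, 0, -1.224, -0.288], TCP at [0.239, 0.631, 0.227] pointing down, gripper open.
Joint ranges: [-3.07, 3.07], [-1.43, 2.12], [-1.02, 1.25], [-3.03, 1.67], [-3.05, -0], [-3.03, 3.03]. Speed limits (rad/s): [2.39, 2.39, 3.01, 3.14, 3.14, 3.14].

INTERFACE

Orientations are given as [roll, pitch, yaw] about the fixed x, y, z axes, in that order (R = Rz(yaw) Ry(pitch) Rx(roll)).
In Python, from station import arm gives the robot as it stands.
- The arm moves only by the tool move_arm, never from a script. Its argument "deltas" is a list of rows, each an object with "dp": the shift along the tool's x, y, z in mm, a list of three; "rotation": the turn, a rotation vector about the tool's x, y, z in degrees, a list of three. A call has 1 to 5 rows; each row shifts and turns the pose as measured when the row begins, along the tool's axes as they then stand; what a row does not reach is not made up. A row lasts 1/12 s, in which the tool goes at most 41.7 mm and 7.16 degrees, less where a joint would pass 70% of its speed; a pose out of reach is approached as far as the arm can. A call is refused whole if a number of a shift passes 41.7 or a number of a turn 7.16, either way. A call with a gripper value outside its range is refused whole. "jaw" is the closure in counts, from 0 (fully open) to 255 (shut), set as the call begins (left out, the last holds). The fingers move at their own pace and stop on an object; "squeeze" is the grip in N (left out, the last holds). Time passes only in rows, so rows that do not move let the fingers close. It gives the time, the measured TCP pose, the force and the opening at its end, in the units of the state.
- arm.get_state(): the state, without advancing time (a new reading comes with each control period).
- arm.grab_frame(name): name is "scene" or "top"; returns a dict with "pixels" (420x560x3 uint8, red, green, blue), "z_map" (420x560 float32, m along the optical axis (not along the pixel's ray), 0 where there is no reading), "fx", "fy", "cx", "cy" (pixels), "cam_to_world" (4x4, takes a point from camera to world coordinates). Camera axes: x right, y down, z forward; pixel columns grow to the right and rows downward; lengths in m; the calibration is good to about 2 mm. A picture is of the moment at which its call begins.
- arm.job_done(): hands the job in, once; it reports no verdict.
The state is a dict: "t": time; "q": joint angles; "qd": joint speeds; "joint_efforts": joint torques, N m; "eef_pos": TCP position; "ee_rot": TCP orientation; "force": force on the tool from outside, world axes, zero at the start; "moment": the same for the moment, N m; "width": finger opening in m.
Only numpy, scipy, OpenCV 4.12 (cv2) and the standard library are available. Lean on these libraries where they do the work, as an engineer would, in place of code of your own. Each camera call takes 0.05 s, during which the arm holds its last target.

TASK

Four identical covers lie in the grey sample block; three are firm, but one, which looks just like the rest, rests on a fresh springy seal and rocks when it is pressed. Press the covers with the fingertips to find the one that gives, then press that one straight down until it is level and fully home, and finish while still holding it down, so that its seal can set. Only press: do not lift any cover out, and leave the dish, the stopper and the bottle where they stand.

Things in the scene. Friction and masses are not known exactly. Their poses are not given: they have to be found in the camera images.
- block: grey plastic sample block fixed on the table, 184 x 184 mm, walls 40 mm high, with four square wells, 2 x 2, their centres 43 mm either way from its middle along its x and y; origin at the centre of its underside, z up, x away from the robot at yaw 0. Three wells (which ones cannot be seen) have firm seats: their covers do not give, wherever pressed on top. One has a springy seal.
- block_top (a point): middle of the block at the height of its wall tops. The cover on the springy seal has a spring under each corner (27 mm either way): it gives from 1 to 2 N, dips up to 5 mm at a side pressed with about 4 N, goes 5 mm straight down onto a hard stop under about 7 N at its middle, and springs back when let go. Home, its top is still 3 mm above the walls.
- cover_1: flat square push-in cover of white plastic, 66 x 66 mm and 14 mm thick; origin at the centre of its underside, z up, its flat top 14 mm above the origin; x and y along its sides. This is the near left one of the four, seen from the robot. At rest its top stands 8 mm above the walls of the block; there is 2 mm of play round it.
- cover_2: flat square push-in cover of white plastic, 66 x 66 mm and 14 mm thick; origin at the centre of its underside, z up, its flat top 14 mm above the origin; x and y along its sides. This is the near right one of the four, seen from the robot. At rest its top stands 8 mm above the walls of the block; there is 2 mm of play round it.
- cover_3: flat square push-in cover of white plastic, 66 x 66 mm and 14 mm thick; origin at the centre of its underside, z up, its flat top 14 mm above the origin; x and y along its sides. This is the far left one of the four, seen from the robot. At rest its top stands 8 mm above the walls of the block; there is 2 mm of play round it.
- cover_4: flat square push-in cover of white plastic, 66 x 66 mm and 14 mm thick; origin at the centre of its underside, z up, its flat top 14 mm above the origin; x and y along its sides. This is the far right one of the four, seen from the robot. At rest its top stands 8 mm above the walls of the block; there is 2 mm of play round it.
- petri_dish: round clear dish with small dark eggs, 58 mm across, 12 mm high, left of the block; origin at the centre of its underside; to be left alone
- stopper: small brown tapered stopper, 22 mm across, 20 mm high, right of the block; origin at the centre of its underside; to be left alone
- iodine_bottle: brown bottle with a black screw cap, 42 mm across, 78 mm high, behind the block; origin at the centre of its underside, z up; to be left alone
Things that resemble listed ones, but are neither listed nor needed, are in the scene too. Leave any brown or pink look-alike of the cover_2 alone.

How it is judged:
At the end, for the whole second after the job is handed in: The springy cover is held down by the fingers (more than 3 N), still, at least 3.3 mm of its 5 mm travel below its resting height and level in the block within 0.04 rad; the other covers lie in their wells (not more than 4 mm above their resting height) (z of each of cover_1, cover_2, cover_3, cover_4 in the frame of block below 0.038 m and ((z of cover_1 in the frame of block below 0.0307 m and angle between the z axis of cover_1 and the z axis of block, either way round below 0.04 rad and contact force between the fingers and cover_1 above 3 N and linear speed of cover_1 below 0.01 m/s) or (z of cover_2 in the frame of block below 0.0307 m and angle between the z axis of cover_2 and the z axis of block, either way round below 0.04 rad and contact force between the fingers and cover_2 above 3 N and linear speed of cover_2 below 0.01 m/s) or (z of cover_3 in the frame of block below 0.0307 m and angle between the z axis of cover_3 and the z axis of block, either way round below 0.04 rad and contact force between the fingers and cover_3 above 3 N and linear speed of cover_3 below 0.01 m/s) or (z of cover_4 in the frame of block below 0.0307 m and angle between the z axis of cover_4 and the z axis of block, either way round below 0.04 rad and contact force between the fingers and cover_4 above 3 N and linear speed of cover_4 below 0.01 m/s))); the arm keeps its last pose, push and grip.
It fails at once if a cover is lifted out of its well (more than 8 mm above its resting height) (z of any of cover_1, cover_2, cover_3, cover_4 in the frame of block above 0.042 m).
It fails at once if the dish, the stopper or the bottle is moved by more than 15 mm, or the bottle is tipped (distance of any of petri_dish, stopper, iodine_bottle from where it was at the start of the episode above 0.015 m or angle between iodine_bottle's own z axis and vertical above 0.25 rad).
It also fails if it takes over 42 s, if anything falls off the work surface, if the arm or the gripper's body presses on something with over 40 N, if the wrist force passes 120 N, or if a joint passes its speed limit or range.

## Working session

There is one attempt and no reset: what is moved stays moved. The work goes in short steps, Python scripts to look and compute and a tool call to move; the robot and the scene stay as the last step left them, time stands still between calls to the robot, and variables do not carry over. Pictures are saved under pics/ and viewed, and the job is handed in when it is done.

Besides the shell and the picture viewer there is one more tool, called after "Call:" as a command line: name --argument value ..., lists and objects as JSON in quotes. move_arm: Moves the arm, as the interface text tells. Its arguments: {"type":"object","properties":{"deltas":{"type":"array","items":{"type":"object","properties":{"dp":{"type":"array","items":{"type":"number"}},"rotation":{"type":"array","items":{"type":"number"}}}}},"jaw":{"type":"number"},"squeeze":{"type":"number"}},"required":["deltas"]}

```bash
mkdir -p pics; python3 - <<'E'
from station import arm
import cv2,numpy as np
s=arm.get_state();print({k:np.round(v,3).tolist() for k,v in s.items()})
for n in("scene","top"):
    f=arm.grab_frame(n);cv2.imwrite(f"pics/{n}0.png",f["pixels"][:,:,::-1]);np.savez(f"{n}0.npz",**f)
    print(n,f["fx"],f["cx"],f["cy"],np.round(f["cam_to_world"],3).tolist())
E
```

```text
{'t': 0.0, 'q': [1.497, 0.359, 0.011, -0.0, -1.224, -0.288], 'qd': [0.0, -0.001, 0.0, -0.001, 0.001, 0.001], 'joint_efforts': [-0.002, -58.271, 29.305, 6.997, 0.007, -0.0], 'eef_pos': [0.239, 0.631, 0.226], 'ee_rot': [-1.569, 0.0, 2.78], 'force': [-0.146, -0.219, -0.287], 'moment': [0.038, 0.015, 0.032], 'width': 0.087}
scene 432.17643857474417 282.7764125954233 201.0330408038526 [[0.609, -0.513, 0.606, 0.011], [-0.793, -0.395, 0.463, -0.367], [0.002, -0.762, -0.647, 0.646], [0.0, 0.0, 0.0, 1.0]]
top 399.36658229359176 275.2995905309641 210.33042567187235 [[0.007, -0.995, 0.097, 0.466], [-0.999, -0.004, 0.035, 0.041], [-0.034, -0.097, -0.995, 0.9], [0.0, 0.0, 0.0, 1.0]]
```

```bash
ls; ls pics
```

```text
pics
scene0.npz
top0.npz
scene0.png
top0.png
```

View pics/top0.png

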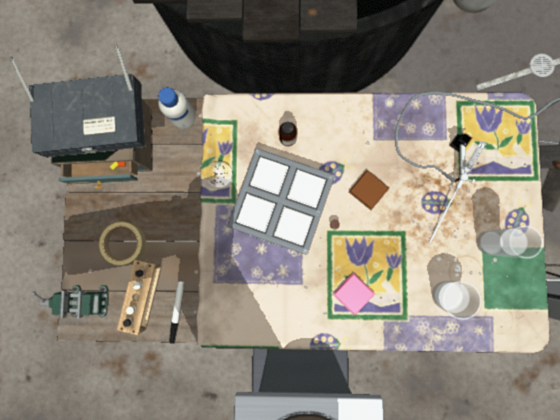

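View pics/scene0.png

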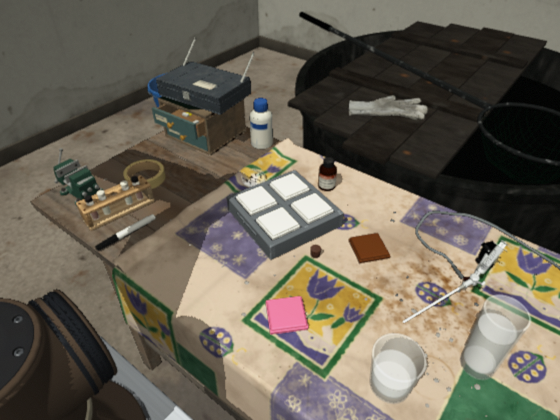

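The top view shows the block at about (283,198), with four white covers at (268,175), (306,187), (257,213) and (295,226). The bottle is at (288,131), the stopper at (334,224) and the dish at about (219,173).

```bash
cat > h.py <<'E'
import numpy as np,cv2
def load(n): return dict(np.load(n))
def ray(f,u,v,z):
    T=f["cam_to_world"];d=T[:3,:3]@np.array([(u-f["cx"])/f["fx"],(v-f["cy"])/f["fy"],1.]);o=T[:3,3]
    return o+d*(z-o[2])/d[2]
def covers(f,roi):
    p=f["pixels"].astype(int);m=((p.min(2)>195)&(p.max(2)-p.min(2)<25)).astype(np.uint8)
    k=np.zeros_like(m);x0,y0,x1,y1=roi;k[y0:y1,x0:x1]=m[y0:y1,x0:x1]
    cs,_=cv2.findContours(k,cv2.RETR_EXTERNAL,cv2.CHAIN_APPROX_NONE)
    return [c for c in cs if cv2.contourArea(c)>250]
E
python3 - <<'E'
from h import *
for n,roi in(("top0.npz",(232,145,332,255)),("scene0.npz",(225,165,345,255))):
    f=load(n);C=[];T=f["cam_to_world"]
    for c in covers(f,roi):
        M=cv2.moments(c);u,v=M["m10"]/M["m00"],M["m01"]/M["m00"]
        W=np.array([ray(f,a,b,.048)[:2] for a,b in c[:,0]],np.float32)
        r=cv2.minAreaRect(W*1000); d=f["z_map"][int(v),int(u)]
        pz=T[:3,:3]@np.array([(u-f["cx"])/f["fx"],(v-f["cy"])/f["fy"],1.])*d+T[:3,3]
        print(n,round(u),round(v),ray(f,u,v,.048).round(4),np.round(r[1],1),round(r[2],1),"depth",pz.round(4));C.append(ray(f,u,v,.048))
    print(np.mean(C,0))
E
```

```text
top0.npz 293 226 [0.5151 0.0332 0.048 ] [63.6 63.6] 70.9 depth [0.515  0.0332 0.0485]
top0.npz 255 213 [0.5433 0.1139 0.048 ] [64.1 63.8] 71.0 depth [0.5432 0.1139 0.0488]
top0.npz 306 188 [0.5959 0.0051 0.048 ] [64.  64.3] 70.4 depth [0.5959 0.0051 0.0481]
top0.npz 269 175 [0.6243 0.0856 0.048 ] [64.1 64.2] 71.3 depth [0.6244 0.0856 0.0475]
[0.56963823 0.05944361 0.048     ]
scene0.npz 277 222 [0.5113 0.0297 0.048 ] [66.8 64.1] 70.8 depth [0.5093 0.028  0.0505]
scene0.npz 311 207 [0.5925 0.0015 0.048 ] [66.8 65.1] 70.7 depth [0.5942 0.0025 0.0463]
scene0.npz 256 199 [0.5402 0.1106 0.048 ] [67.6 65.7] 70.9 depth [0.542  0.1122 0.0459]
scene0.npz 289 186 [0.6206 0.0829 0.048 ] [67.9 66.1] 70.5 depth [0.6233 0.0849 0.0453]
[0.5661308  0.05614682 0.048     ]
```

```bash
cat > go.py <<'E'
import sys,numpy as np
from station import arm
from scipy.spatial.transform import Rotation as R
C={1:(.5418,.1123),2:(.5132,.0315),3:(.6225,.0843),4:(.5942,.0033)}
s=arm.get_state();p=np.array(s["eef_pos"]);r=R.from_euler("xyz",s["ee_rot"])
rt=R.from_euler("xyz",[-np.pi/2,0,np.deg2rad(160.8)])
print("t",s["t"],"p",p.round(4),"F",np.round(s["force"],2),"w",round(s["width"],4))
if len(sys.argv)>2:
    c=C[int(sys.argv[1])];tgt=np.array([*c,float(sys.argv[2])])
    print("tool delta mm",(r.inv().apply(tgt-p)*1000).round(1),"rot deg",np.rad2deg((r.inv()*rt).as_rotvec()).round(2))
E
python3 go.py 1 0.15
```

```text
t 0.1 p [0.2388 0.6309 0.2257] F [-0.34 -0.55 -0.15] w 0.0877
tool delta mm [-467.    76.3  377.6] rot deg [-0.09 -1.54 -0.01]
```

Call:
move_arm --deltas '[{"dp": [-31,2,25],"rotation": [0,-1.5,0]},{"dp": [-31,2,25],"rotation": [0,0,0]},{"dp": [-31,2,25],"rotation": [0,0,0]},{"dp": [-31,2,25],"rotation": [0,0,0]},{"dp": [-31,2,25],"rotation": [0,0,0]}]' --jaw 255 --squeeze 10

```text
t: 0.52
eef_pos: [0.342, 0.4605, 0.2111]
ee_rot: [-1.565, 0.0, 2.816]
force: [1.5, -0.3, 0.0]
width: 0.0594
```

```bash
python3 go.py 1 0.15
```

```text
t 0.5167 p [0.342  0.4605 0.2111] F [ 1.47 -0.27  0.  ] w 0.0594
tool delta mm [-300.7   62.8  265.6] rot deg [-0.36  0.54 -0.02]
```

Call:
move_arm --deltas '[{"dp": [-31,6,27],"rotation": [0,0.5,0]},{"dp": [-31,6,27],"rotation": [0,0,0]},{"dp": [-31,6,27],"rotation": [0,0,0]},{"dp": [-31,6,27],"rotation": [0,0,0]},{"dp": [-31,6,27],"rotation": [0,0,0]}]'

```text
t: 0.93
eef_pos: [0.4427, 0.2803, 0.1821]
ee_rot: [-1.565, 0.0, 2.809]
force: [1.1, 0.7, 0.1]
width: 0.0267
```

```bash
python3 go.py 1 0.10
```

```text
t 0.9333 p [0.4427 0.2803 0.1821] F [1.08 0.73 0.06] w 0.0267
tool delta mm [-148.6   82.8  125.9] rot deg [-0.34  0.13 -0.  ]
```

Call:
move_arm --deltas '[{"dp": [-30,12,25],"rotation": [-0.3,0.1,0]},{"dp": [-30,12,25],"rotation": [0,0,0]},{"dp": [-30,12,25],"rotation": [0,0,0]},{"dp": [-30,12,25],"rotation": [0,0,0]},{"dp": [-28,12,25],"rotation": [0,0,0]}]'

```text
t: 1.35
eef_pos: [0.5429, 0.1079, 0.1226]
ee_rot: [-1.574, 0.002, 2.808]
force: [1.0, -0.0, 0.4]
width: 0.0007
```

```bash
python3 go.py 1 0.06
```

```text
t 1.35 p [0.5429 0.1079 0.1226] F [ 1.   -0.01  0.43] w 0.0007
tool delta mm [ 2.6 62.6 -3.6] rot deg [ 0.17  0.11 -0.11]
```

Call:
move_arm --deltas '[{"dp": [2,30,-3],"rotation": [0.2,0.1,-0.1]},{"dp": [1,30,-1],"rotation": [0,0,0]},{"dp": [0,0,0],"rotation": [0,0,0]}]'

```text
t: 1.6
eef_pos: [0.5435, 0.1037, 0.0586]
ee_rot: [-1.568, -0.001, 2.795]
force: [-0.7, -0.9, 0.6]
width: 0.0005
```

```bash
python3 go.py 1 0.05; python3 - <<'E'
from station import arm
import cv2
for n in("scene","top"):
    f=arm.grab_frame(n);cv2.imwrite(f"pics/{n}1.png",cv2.resize(f["pixels"][120:280,180:390,::-1],None,fx=3,fy=3))
E
```

```text
t 1.6 p [0.5435 0.1037 0.0586] F [-0.72 -0.92  0.57] w 0.0005
tool delta mm [ 4.5  8.6 -7.6] rot deg [-0.14 -0.64  0.06]
```

View pics/scene1.png

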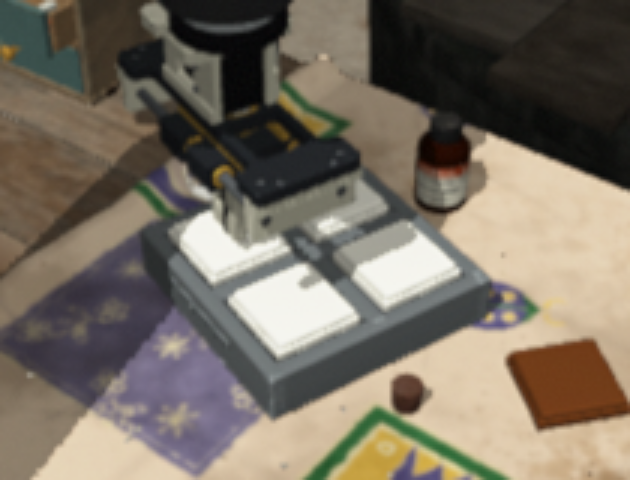

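The crop shows the shut fingers just above cover 1, around (245,235). They are about 8 mm off centre, so I'll correct that and press.

Call:
move_arm --deltas '[{"dp": [4,2,-7],"rotation": [0,-0.6,0]},{"dp": [0,2,0],"rotation": [0,0,0]},{"dp": [0,0,0],"rotation": [0,0,0]}]'

```text
t: 1.95
eef_pos: [0.5466, 0.117, 0.0635]
ee_rot: [-1.576, 0.008, 2.813]
force: [-0.8, -0.7, -0.2]
width: 0.0008
```

```bash
python3 go.py 1 0.046
```

```text
t 1.95 p [0.5466 0.117  0.0635] F [-0.82 -0.73 -0.19] w 0.0008
tool delta mm [ 3.2 17.5  6. ] rot deg [ 0.28  0.37 -0.45]
```

Call:
move_arm --deltas '[{"dp": [0,0,0],"rotation": [0,0,0]},{"dp": [0,0,0],"rotation": [0,0,0]}]'

```text
t: 2.12
eef_pos: [0.5475, 0.1191, 0.066]
ee_rot: [-1.579, 0.011, 2.816]
force: [-0.1, 0.6, 0.1]
width: 0.0007
```

```bash
python3 go.py 1 0.052
```

```text
t 2.1167 p [0.5475 0.1191 0.066 ] F [-0.14  0.56  0.11] w 0.0007
tool delta mm [ 3.4 13.9  8.3] rot deg [ 0.46  0.53 -0.6 ]
```

Call:
move_arm --deltas '[{"dp": [3,10,8],"rotation": [0.4,0.5,-0.6]},{"dp": [0,0,0],"rotation": [0,0,0]},{"dp": [0,0,0],"rotation": [0,0,0]}]'

```text
t: 2.37
eef_pos: [0.5423, 0.1131, 0.0567]
ee_rot: [-1.574, 0.001, 2.808]
force: [-0.4, 0.3, 0.6]
width: 0.0003
```

```bash
python3 go.py 1 0.052
```

```text
t 2.3667 p [0.5423 0.1131 0.0567] F [-0.41  0.31  0.59] w 0.0003
tool delta mm [0.2 4.7 0.9] rot deg [ 0.17  0.07 -0.06]
```

Well centred. Descending gently.

Call:
move_arm --deltas '[{"dp": [0,3,0.5],"rotation": [0,0,0]},{"dp": [0,2,0],"rotation": [0,0,0]},{"dp": [0,2,0],"rotation": [0,0,0]}]'

```text
t: 2.62
eef_pos: [0.5419, 0.112, 0.0491]
ee_rot: [-1.573, 0.001, 2.807]
force: [-0.4, 1.0, -0.1]
width: 0.0004
```

Call:
move_arm --deltas '[{"dp": [0,2,0],"rotation": [0,0,0]}]'

```text
t: 2.7
eef_pos: [0.5419, 0.1119, 0.0467]
ee_rot: [-1.573, 0.001, 2.807]
force: [-0.9, 0.5, 2.2]
width: 0.0005
```

Call:
move_arm --deltas '[{"dp": [0,2,0],"rotation": [0,0,0]}]'

```text
t: 2.78
eef_pos: [0.5419, 0.1119, 0.0446]
ee_rot: [-1.573, 0.001, 2.807]
force: [-1.1, -0.1, 5.0]
width: 0.0003
```

Call:
move_arm --deltas '[{"dp": [0,2,0],"rotation": [0,0,0]}]'

```text
t: 2.87
eef_pos: [0.5421, 0.112, 0.0431]
ee_rot: [-1.573, 0.001, 2.807]
force: [-14.3, 2.1, 39.8]
width: 0.0004
```

Cover 1 gave between 2 and 5 N over several millimetres, then hit a hard stop at about z = 0.043. That makes it the springy one. I'll ease off to a moderate push.

Call:
move_arm --deltas '[{"dp": [0,0,0],"rotation": [0,0,0]}]'

```text
t: 2.95
eef_pos: [0.542, 0.1119, 0.0436]
ee_rot: [-1.573, 0.001, 2.808]
force: [-3.8, 0.2, 5.6]
width: 0.0005
```

Call:
move_arm --deltas '[{"dp": [0,0,0],"rotation": [0,0,0]}]'

```text
t: 3.03
eef_pos: [0.5419, 0.1119, 0.0439]
ee_rot: [-1.573, 0.001, 2.808]
force: [-1.8, 0.1, 6.0]
width: 0.0005
```

Call:
move_arm --deltas '[{"dp": [0,1.0,0],"rotation": [0,0,0]}]'

```text
t: 3.12
eef_pos: [0.542, 0.1119, 0.0434]
ee_rot: [-1.573, 0.001, 2.808]
force: [-3.0, 0.6, 5.5]
width: 0.0006
```

Call:
move_arm --deltas '[{"dp": [0,0.4,0],"rotation": [0,0,0]}]'

```text
t: 3.2
eef_pos: [0.542, 0.112, 0.0433]
ee_rot: [-1.573, 0.001, 2.808]
force: [-1.3, -0.2, 6.6]
width: 0.0007
```

Call:
move_arm --deltas '[{"dp": [0,0.4,0],"rotation": [0,0,0]}]'

```text
t: 3.28
eef_pos: [0.542, 0.112, 0.0433]
ee_rot: [-1.573, 0.001, 2.809]
force: [-3.3, -0.1, 6.7]
width: 0.0005
```

Call:
move_arm --deltas '[{"dp": [0,0.8,0],"rotation": [0,0,0]}]'

```text
t: 3.37
eef_pos: [0.542, 0.112, 0.0432]
ee_rot: [-1.573, 0.002, 2.809]
force: [-6.0, 0.4, 15.0]
width: 0.0006
```

```bash
python3 - <<'E'
from station import arm
import cv2,numpy as np
for i in range(10):
    f=arm.grab_frame(("scene","top")[i%2]);s=arm.get_state();print(round(s["t"],2),np.round(s["eef_pos"],4),np.round(s["force"],1),np.round(s["moment"],2))
    if i>7: cv2.imwrite(f"pics/h{i}.png",cv2.resize(f["pixels"][120:280,180:390,::-1],None,fx=3,fy=3));np.savez(f"h{i}.npz",**f)
E
```

```text
3.42 [0.542  0.112  0.0433] [-3.9  0.4 10.5] [-0.04  1.55  0.01]
3.47 [0.542  0.112  0.0433] [-4.1  0.1  9.5] [-0.04  1.56  0.04]
3.52 [0.542  0.112  0.0433] [-3.7 -0.1  9.6] [0.05 1.59 0.04]
3.57 [0.542  0.112  0.0433] [-4.5 -0.3 10.3] [-0.04  1.61 -0.02]
3.62 [0.542  0.1119 0.0433] [-3.6  0.9 10.5] [-0.07  1.54 -0.02]
3.67 [0.542  0.112  0.0433] [-4.7  0.2 10.5] [0.03 1.52 0.02]
3.72 [0.542  0.112  0.0433] [-5.3  0.4  9.9] [0.04 1.57 0.01]
3.77 [0.542  0.112  0.0433] [-3.9 -0.2 11.1] [ 0.01  1.55 -0.02]
3.82 [0.542  0.112  0.0433] [-4.5  0.4 10.5] [0.03 1.5  0.02]
3.87 [0.542  0.112  0.0433] [-3.5  0.1 10.3] [-0.02  1.53 -0.05]
```

View pics/h8.png

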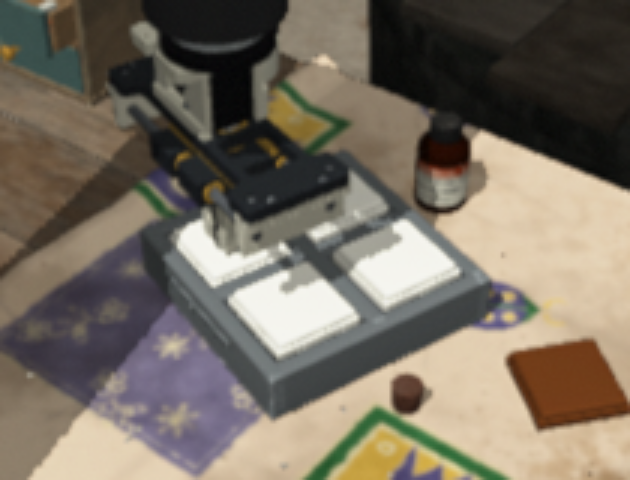

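The cover is held down and still with about 10 N, and the other covers, the stopper (405,392) and the bottle (443,160) are undisturbed. Handing in.

```bash
python3 -c "
from station import arm
print(arm.job_done()); s=arm.get_state(); print(s['t'],s['eef_pos'],s['force'])"
```

```text
the job is handed in; nothing more can be done
None
the job is handed in; nothing more can be done
```

The springy cover is cover_1, the near left one. I pressed it at its middle with shut fingertips and handed the job in at about 3.9 s, still holding it down.

- **Finding it:** Cover_1 was the first I pressed, and it gave as described: about 2 N at z = 46.7 mm, 5 N at 44.6 mm, and a hard stop near 43 mm. Its resting top is at 48 mm. The match was clear, so I did not press the other three.
- **Final hold:** The last half second of readings was steady at about 10 N down and z = 43.3 mm, which is about 4.7 mm of the 5 mm travel. There was also a sideways force of about 4 N.
- **Surroundings:** The last picture showed the other covers, the stopper and the bottle in place. The dish was hidden by the gripper, but the fingers never went near it.

**Checks that disagreed or were not made:**
- The two cameras put the block about 3.5 mm apart along each of x and y, so I used the average of the two.
- Touching the hard stop briefly raised the fingertip force to about 40 N, and I eased it off at once.
- I did not measure the cover's tilt. I take it as level because it was pressed at its middle onto the stop.

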